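# Put the loose batteries back in the organiser, in order of size

### The arm

A 6-joint arm with a two-finger parallel gripper is mounted at the origin on the work surface. World frame = base frame: x ahead of the robot, y to its left, z up, the work surface at z = 0. Lengths are in m, angles in degrees, forces in N, time in s.
With the tool pointing down it reaches from about 0.375 to 0.9 m from the base axis. Payload 3.1 kg.
Tool frame: the origin (TCP) lies at the very end of the fingers, on their centre line; the grasp point (between the pads) lies ctrl.grasp_offset behind it (ctrl.grasp_offset is the distance from the TCP to the grasp point, in m); z points along the fingers, y is the line along which they close (so a half turn about z gives the same grasp; the last joint's range is limited). The gripper opens to 85 mm and grips with 20 to 120 N. Pads are 22 mm wide; open, the fingers measure 114 mm over their backs; the gripper's body (76 mm by 85 mm) begins 54 mm behind the grasp point. The pads swing forward as they close: fully open they stand 13 mm farther back than shut.
Start: joints at [-79.04, 30.224, 82.088, -0, 67.689, -10.227], TCP at [0.226, -0.583, 0.231] pointing down, gripper open.
Joint ranges: [-176.69, 176.69], [-43.24, 126.21], [12.49, 139.97], [-82, 262], [0, 151.66], [-163.58, 163.58]. Speed limits (degrees/s): [159.86, 159.86, 180, 180, 180, 180].

### API

Orientations are given as [roll, pitch, yaw] about the fixed x, y, z axes, in that order (R = Rz(yaw) Ry(pitch) Rx(roll)).
In Python, from bench import ctrl, vision, sign_off gives the robot as it stands.
- The arm moves only by the shell command python3 -m jog 'ROWS' [FORCE]. ROWS is a JSON object whose one key "moves" holds a list of rows, each an object with "hand": the opening, from 0 (shut) to 1 (fully open); "translation": the shift along the world's x, y, z in units of 30 mm (1.0 is 30 mm), a list of three; "rot": the turn, a rotation vector about the world's x, y, z in units of 8 degrees (1.0 is 8 degrees), a list of three. In form: {"moves": [{"hand": hand, "translation": [x, y, z], "rot": [rx, ry, rz]}, ...]}. A call has 1 to 12 rows; each row is the pose to reach, as a shift and turn from the pose commanded when the call began; what a row does not reach only later rows make up. A row lasts 1/8 s, in which the tool goes at most 62.5 mm and 10.7 degrees, less where a joint would pass 70% of its speed; a pose out of reach is approached as far as the arm can. A call with a gripper value outside its range is refused whole. The fingers move at their own pace and stop on an object; FORCE is the grip in N (left out, the last holds). Time passes only in rows, so rows that repeat a pose let the fingers close. It gives the time, the measured TCP pose, the force, the opening and the grip force at its end, in the units of the state.
- ctrl.state(): the state, without advancing time (a new reading comes with each control period).
- vision.grab_frame(name): name is "side" or "top"; returns the picture (384x512x3 uint8, red, green, blue); there is no depth.
- vision.calibration(name): a dict with "fx", "fy", "cx", "cy" (pixels), "view" (4x4, takes a point from world to camera coordinates). Camera axes: x right, y up, looking along -z (the intrinsics and any distortion apply to the point x, -y, -z); pixel columns grow to the right and rows downward; lengths in m; the calibration is good to about 2 mm. A picture is of the moment at which its call begins. calibration takes no time and is no camera call.
- sign_off(): hands the job in; it is judged then, once.
The state is a dict: "time": time; "joint_pos": joint angles; "joint_vel": joint speeds; "joint_torque": joint torques, N m; "eef_pos": TCP position; "orientation": TCP orientation; "force": force on the tool from outside, world axes, zero at the start; "ft_torque": the same for the moment, N m; "width": opening from 0.0 (shut) to 1.0 (fully open); "finger_force": force on a finger pad.
Only numpy, scipy, OpenCV 4.12 (cv2) and the standard library are available. Lean on these libraries where they do the work, as an engineer would, in place of code of your own. Each camera call takes 0.05 s, during which the arm holds its last target. There are 200 camera calls.

### The job

Four loose batteries of different sizes are lying about on the desk. Put them back in the organiser tray, lined up in order of size: the thickest in the widest trough, and so on down to the thinnest in the narrowest, each lying fully down in its own trough so that it cannot roll. Set them down rather than drop them, and leave the mouse and the pen cup as they are.

Things in the scene. Friction and masses are not known exactly. Their poses are not given: they have to be found in the camera images.
- cell_d: Dry battery of size D, the thickest of the four: a rigid cylinder 34.2 mm in diameter and 61.5 mm long, black sleeve, grey towards the nub end, with steel ends, lying on its side on the desk, free to roll. Origin on its axis at mid-length (17.1 mm above the desk at the start); x along its axis towards the small nub, y and z turn as it rolls.
- cell_c: Dry battery of size C, the second thickest of the four: a rigid cylinder 26.2 mm in diameter and 50 mm long, black sleeve, grey towards the nub end, with steel ends, lying on its side on the desk, free to roll. Origin on its axis at mid-length (13.1 mm above the desk at the start); x along its axis towards the small nub, y and z turn as it rolls.
- cell_aa: Dry battery of size AA, the second thinnest of the four: a rigid cylinder 14.5 mm in diameter and 50.5 mm long, black sleeve, grey towards the nub end, with steel ends, lying on its side on the desk, free to roll. Origin on its axis at mid-length (7.25 mm above the desk at the start); x along its axis towards the small nub, y and z turn as it rolls.
- cell_aaa: Dry battery of size AAA, the thinnest of the four: a rigid cylinder 10.5 mm in diameter and 44.5 mm long, black sleeve, grey towards the nub end, with steel ends, lying on its side on the desk, free to roll. Origin on its axis at mid-length (5.25 mm above the desk at the start); x along its axis towards the small nub, y and z turn as it rolls.
- trough_d: Trough for the D battery in the fixed organiser tray: a grey V groove, the widest, at the +y end of the row; 80 mm long, 42 mm wide at the top, 9 mm deep. Origin at the groove's bottom, mid-length, 7.0 mm above the desk; x along the groove, y across, z up. A seated battery's axis is 18.6 mm above the origin. The tray is white, 102 x 210 mm, its flat top 16 mm above the desk.
- trough_c: Trough for the C battery in the fixed organiser tray: a grey V groove, the second widest; 68 mm long, 33 mm wide at the top, 7 mm deep. Origin at the groove's bottom, mid-length, 9.0 mm above the desk; x along the groove, y across, z up. A seated battery's axis is 14.2 mm above the origin. It is 60 mm from the D trough.
- trough_aa: Trough for the AA battery in the fixed organiser tray: a grey V groove, the second narrowest; 68 mm long, 22 mm wide at the top, 4.5 mm deep. Origin at the groove's bottom, mid-length, 11.5 mm above the desk; x along the groove, y across, z up. A seated battery's axis is 7.8 mm above the origin. It is 50 mm from the C trough, parallel to it.
- trough_aaa: Trough for the AAA battery in the fixed organiser tray: a grey V groove, the narrowest, at the other end of the row; 62 mm long, 17 mm wide at the top, 3.5 mm deep. Origin at the groove's bottom, mid-length, 12.5 mm above the desk; x along the groove, y across, z up. A seated battery's axis is 5.7 mm above the origin. It is 44 mm from the AA trough; seated neighbours leave 30 mm free.
- mouse: Bystander: black and grey wireless mouse, 100 x 60 x 39 mm, loose on the desk; origin at the centre of its underside, x along its length.
- pen_cup: Bystander: dark steel pen cup, 76 mm across, 98 mm tall, pens up to 160 mm above the desk, loose; origin at the centre of its underside, z up.
Not all that is in view belongs to the job. Leave any blue or green look-alike of the part that bears trough_d alone.

How it is judged (in metres and radians):
At the end, for the whole second after the job is handed in: Each battery lies at rest and released in the trough of its size: its centre within 10.5 mm of the trough's centre along the groove and 5 mm across it, its axis within 0.1 rad of the groove and no more than 1.5 mm above its seated height (x of cell_d in the frame of trough_d between -0.0105 and 0.0105 m and y of cell_d in the frame of trough_d between -0.005 and 0.005 m and z of cell_d in the frame of trough_d between 0.0156 and 0.0201 m and angle between the x axis of cell_d and the x axis of trough_d, either way round below 0.1 rad and linear speed of each of cell_d, cell_c, cell_aa, cell_aaa below 0.02 m/s and angular speed of each of cell_d, cell_c, cell_aa, cell_aaa below 0.5 rad/s and x of cell_c in the frame of trough_c between -0.0105 and 0.0105 m and y of cell_c in the frame of trough_c between -0.005 and 0.005 m and z of cell_c in the frame of trough_c between 0.0112 and 0.0157 m and angle between the x axis of cell_c and the x axis of trough_c, either way round below 0.1 rad and x of cell_aa in the frame of trough_aa between -0.0105 and 0.0105 m and y of cell_aa in the frame of trough_aa between -0.005 and 0.005 m and z of cell_aa in the frame of trough_aa between 0.0048 and 0.0093 m and angle between the x axis of cell_aa and the x axis of trough_aa, either way round below 0.1 rad and x of cell_aaa in the frame of trough_aaa between -0.0105 and 0.0105 m and y of cell_aaa in the frame of trough_aaa between -0.005 and 0.005 m and z of cell_aaa in the frame of trough_aaa between 0.0027 and 0.0072 m and angle between the x axis of cell_aaa and the x axis of trough_aaa, either way round below 0.1 rad); the robot touches nothing.
It fails at once if a battery is dropped or thrown (moves faster than 0.8 m/s, a fall of about 3 cm, while no finger touches it) ((linear speed of cell_d above 0.8 m/s and contact force between cell_d and the fingers below 0.05 N) or (linear speed of cell_c above 0.8 m/s and contact force between cell_c and the fingers below 0.05 N) or (linear speed of cell_aa above 0.8 m/s and contact force between cell_aa and the fingers below 0.05 N) or (linear speed of cell_aaa above 0.8 m/s and contact force between cell_aaa and the fingers below 0.05 N)).
It fails at once if the mouse is shoved more than 25 mm (distance of mouse from where it was at the start of the episode above 0.025 m).
It fails at once if the pen cup is shoved more than 25 mm (distance of pen_cup from where it was at the start of the episode above 0.025 m).
It fails at once if the pen cup is tipped (angle between pen_cup's own z axis and vertical above 0.4 rad).
It also fails if it takes over 106 s, if anything falls off the work surface, if the arm or the gripper's body presses on something with over 40 N, if the wrist force passes 120 N, or if a joint passes its speed limit or range.

## Working session

There is one attempt and no reset: what is moved stays moved. The work goes in short steps, Python scripts to look and compute and a shell command to move; the robot and the scene stay as the last step left them, time stands still between calls to the robot, and variables do not carry over. Pictures are saved under pics/ and viewed, at most 14 in all, crops included, and the job is handed in when it is done.

```bash
mkdir -p pics; ls; python3 - <<'E'
from bench import ctrl, vision
import cv2
for n in("top","side"):
    cv2.imwrite(f"pics/{n}0.png",cv2.resize(vision.grab_frame(n)[:,:,::-1],(800,600),interpolation=cv2.INTER_CUBIC)); print(n,vision.calibration(n))
print(ctrl.state(),ctrl.grasp_offset)
E
```

```text
pics
top {'fx': 347.84039167078646, 'fy': 347.84039167078646, 'cx': 258.98362509293617, 'cy': 191.68052648811044, 'view': array([[-0.02880064, -0.99935711,  0.02135164,  0.02886485],
       [ 0.99650439, -0.02702956,  0.0790468 , -0.52327035],
       [-0.07841886,  0.02355361,  0.99664222, -1.08966197],
       [ 0.        ,  0.        ,  0.        ,  1.        ]])}
side {'fx': 451.3153675072928, 'fy': 451.3153675072928, 'cx': 255.11442292470107, 'cy': 190.52678897496102, 'view': array([[-0.98249968, -0.18557409, -0.01602009,  0.53975384],
       [ 0.11625679, -0.67815246,  0.72566769, -0.07736381],
       [-0.14552919,  0.71110583,  0.68785882, -1.53387113],
       [ 0.        ,  0.        ,  0.        ,  1.        ]])}
{'time': 0.1, 'joint_pos': array([-7.90406562e+01,  3.02743998e+01,  8.21479177e+01, -1.53855189e-03,
        6.76908721e+01, -1.02261109e+01]), 'joint_vel': array([-0.02017732, -0.05351465, -0.17977223,  0.05099436, -0.00895437,
       -0.01001192]), 'joint_torque': array([ 2.51437058e-07, -4.43305492e+01, -1.78586698e+01, -2.68471049e-04,
        3.90601621e-03,  1.82888363e-05]), 'eef_pos': array([ 0.2257762 , -0.58210797,  0.23042959]), 'orientation': array([-1.79888356e+02, -1.86952607e-02,  2.11860219e+01]), 'force': array([-0.52891229,  0.12496987,  0.95474881]), 'ft_torque': array([ 0.00614849, -0.01925363,  0.01398587]), 'finger_force': 0.0, 'width': 1.0030102429769943} 0.0187
```

View pics/top0.png

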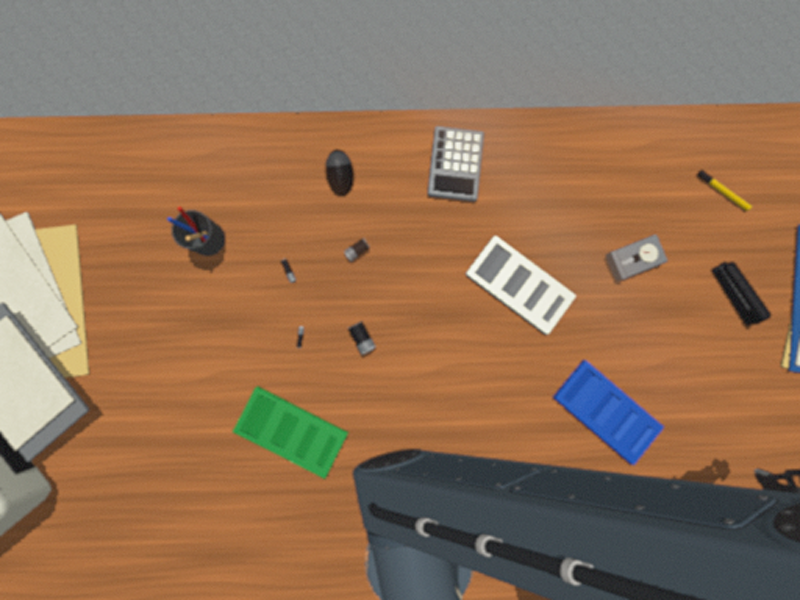

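View pics/side0.png

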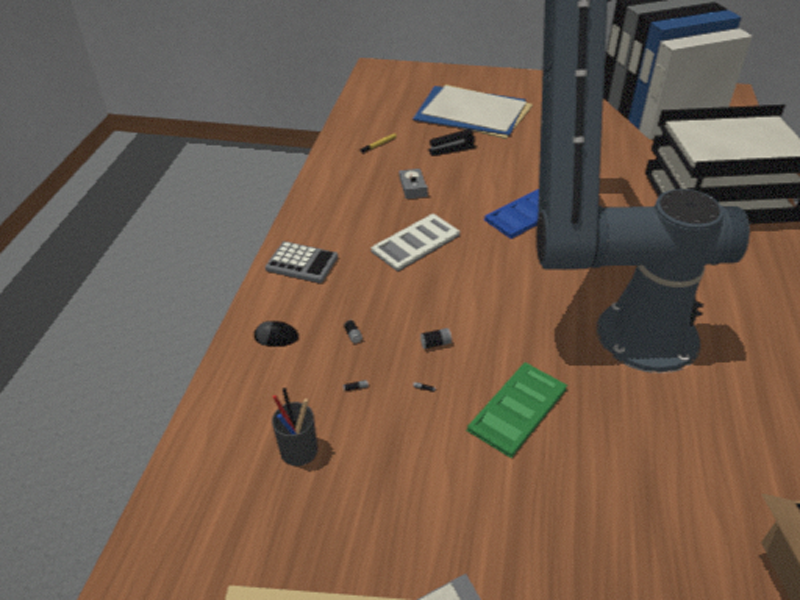

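The top picture shows the white tray at (522,285) with its widest trough at (492,263). The cells are D (362,339), C (357,250), AA (288,271) and AAA (300,336); the mouse is at (340,172) and the cup at (198,232). The side picture shows the same layout. The blue and green trays are decoys.

```bash
cat > h.py <<'E'
import numpy as np, cv2
from bench import ctrl, vision
S=0.0005
def rect(img,name,x0,y0,w,z):
    """square window of side w centred x0,y0 on plane z, S m/px; rows = +x, cols = +y"""
    c=vision.calibration(name); n=int(w/S)
    I,J=np.mgrid[0:n,0:n]; X=x0+(I-n/2)*S; Y=y0+(J-n/2)*S
    P=np.stack([X,Y,np.full_like(X,z),np.ones_like(X)],-1)@c["view"].T
    u=c["fx"]*P[...,0]/-P[...,2]+c["cx"]; v=c["fy"]*P[...,1]/P[...,2]+c["cy"]
    return cv2.remap(img,u.astype(np.float32),v.astype(np.float32),cv2.INTER_CUBIC)
def pix2w(name,u,v,z):
    c=vision.calibration(name); V=c["view"]; R=V[:3,:3]; o=-R.T@V[:3,3]
    d=R.T@np.array([(u-c["cx"])/c["fx"],-(v-c["cy"])/c["fy"],-1]); return o+d*(z-o[2])/d[2]
def blob(mask,x0,y0,w):
    """largest blob near centre -> x,y,long,short,yaw(deg of long axis)"""
    n,l,st,ce=cv2.connectedComponentsWithStats(mask.astype(np.uint8)); k=1+np.argmax(st[1:,4])
    (a,b),(p,q),th=cv2.minAreaRect(np.argwhere(l==k)[:,::-1].astype(np.float32))
    if p<q: p,q,th=q,p,th+90
    # image col=y,row=x : direction (cos th -> y, sin th -> x)
    yaw=np.degrees(np.arctan2(np.cos(np.radians(th)),np.sin(np.radians(th))))
    yaw=(yaw+90)%180-90
    N=mask.shape[0]/2
    # PCA too
    P=np.argwhere(l==k)*S; m=P.mean(0); ev,E=np.linalg.eigh(np.cov((P-m).T)); py=(np.degrees(np.arctan2(E[1,1],E[0,1]))+90)%180-90
    return np.round([x0+(b-N)*S,y0+(a-N)*S,p*S,q*S,yaw],4), np.round([x0+m[0]-N*S,y0+m[1]-N*S,py, *(np.sqrt(12*ev[::-1]))],4)
def sat(im): 
    f=im.astype(float); return (f.max(2)-f.min(2))/(f.max(2)+1)
def cells(img,name="top",boxes=None):
    for k,(u,v,z,w) in boxes.items():
        p=pix2w(name,u,v,z); r=rect(img,name,p[0],p[1],w,z)
        m=(sat(r)<0.45)
        print(name,k,*blob(m,p[0],p[1],w))
E
python3 - <<'E'
from h import *
t=vision.grab_frame("top"); s=vision.grab_frame("side"); f=1.5625
B=lambda d:{k:(a/f,b/f,z,w) for k,(a,b,z,w) in d.items()}
cells(t,"top",B(dict(D=(362,339,.0171,.11),C=(357,250,.0131,.09),AA=(288,271,.00725,.08),AAA=(300,336,.00525,.08))))
cells(s,"side",B(dict(D=(437,339,.0171,.11),C=(354,332,.0131,.09),AA=(356,385,.00725,.08),AAA=(425,387,.00525,.08))))
for n,u,v in(("top",521,285),("side",416,241)):
    p=pix2w(n,u/f,v/f,.016); r=rect(t if n=="top" else s,n,p[0],p[1],.3,.016)
    m=(sat(r)<.3)&(r.max(2)>60); print(n,"tray",*blob(m,p[0],p[1],.3))
for k,u,v,z in(("mouse",340,172,.02),("cup",192,226,.09)): print(k,pix2w("top",u/f,v/f,z))
vis=[cv2.resize(rect(t,"top",*pix2w("top",u/f,v/f,z)[:2],w,z),(250,250)) for u,v,z,w in((362,339,.0171,.11),(357,250,.0131,.09),(288,271,.00725,.08),(300,336,.00525,.08),(521,285,.016,.3))]
p=pix2w("side",416/f,241/f,.016); vis.append(cv2.resize(rect(s,"side",p[0],p[1],.3,.016),(250,250)))
cv2.imwrite("pics/r1.png",np.vstack([np.hstack(vis[:3]),np.hstack(vis[3:])])[:,:,::-1])
E
```

```text
top D [ 0.4487  0.1046  0.0657  0.0362 26.565 ] [ 0.4475  0.1041 26.7849  0.0649  0.032 ]
top C [ 6.32600e-01  1.12000e-01  5.57000e-02  2.95000e-02 -5.17098e+01] [ 6.30500e-01  1.13100e-01 -5.41203e+01  5.36000e-02  2.49000e-02]
top AA [5.92000e-01 2.54000e-01 5.41000e-02 1.71000e-02 2.39625e+01] [5.8970e-01 2.5270e-01 2.3071e+01 5.2600e-02 1.3600e-02]
top AAA [ 0.4556  0.2315  0.0469  0.0136 -6.7098] [ 0.4585  0.2313 -7.4161  0.0459  0.0108]
side D [ 0.4465  0.1106  0.076   0.0576 27.6211] [ 0.448   0.1078 33.5889  0.071   0.0484]
side C [ 6.30200e-01  1.13700e-01  7.82000e-02  3.19000e-02 -5.79946e+01] [ 6.29400e-01  1.15300e-01 -5.78443e+01  7.05000e-02  2.72000e-02]
side AA [5.90900e-01 2.57000e-01 5.57000e-02 2.41000e-02 2.68619e+01] [5.90000e-01 2.55900e-01 2.43861e+01 5.40000e-02 2.11000e-02]
side AAA [ 0.454   0.234   0.0517  0.0178 -9.7824] [ 0.4548  0.2334 -8.1481  0.0499  0.0148]
top tray [ 0.5494 -0.2252  0.2136  0.1071 51.3772] [ 0.5493 -0.2252 51.3777  0.2119  0.1058]
side tray [ 0.5471 -0.2141  0.2218  0.1171 51.3046] [ 0.5472 -0.2142 52.2664  0.2185  0.1143]
mouse [0.79302827 0.14081574 0.02      ]
cup [0.67085463 0.41971934 0.09      ]
```

View pics/r1.png

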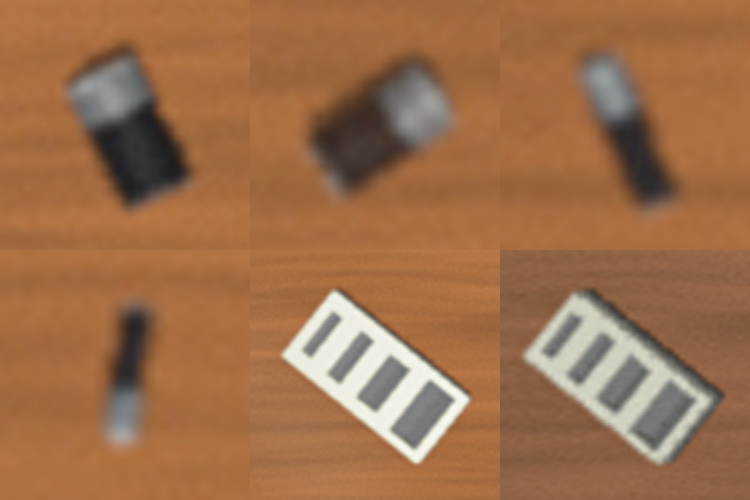

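The rectified crops show each cell and both tray views clearly, with the grey nub ends visible. I'll refine the cell poses with a silhouette fit and get the groove centres.

```bash
cat >> h.py <<'E'
from scipy.optimize import minimize
def fit(img,name,x,y,yaw,L,d,z):
    w=.1; r=rect(img,name,x,y,w,z).astype(float)[::2,::2]; rb=r[...,0]-r[...,2]
    m=np.clip(1-rb/np.median(rb),-.2,1.2); c=vision.calibration(name); n=m.shape[0]
    cam=-c["view"][:3,:3].T@c["view"][:3,3]
    a=np.linspace(0,2*np.pi,24)
    def cost(p):
        X,Y,t=x+p[0]/1e3,y+p[1]/1e3,np.radians(yaw+p[2]); ax=np.array([np.cos(t),np.sin(t),0]); s=np.array([-ax[1],ax[0],0])
        pts=np.vstack([[X,Y,z]+e*L/2*ax+d/2*(np.cos(q)*s+np.sin(q)*np.array([0,0,1])) for e in(-1,1) for q in a])
        k=(z-cam[2])/(pts[:,2]-cam[2]); g=cam+(pts-cam)*k[:,None]
        ij=np.stack([(g[:,1]-y)/.001+n/2-.25,(g[:,0]-x)/.001+n/2-.25],1)
        im=np.zeros((n,n),np.uint8); cv2.fillConvexPoly(im,cv2.convexHull((ij*64).astype(np.int32)),255,cv2.LINE_AA,6)
        b=cv2.GaussianBlur(im.astype(float)/255,(0,0),1.2); return ((b-m)**2).sum()
    q=minimize(cost,[0,0,0],method="Nelder-Mead",options=dict(initial_simplex=[[0,0,0],[4,0,0],[0,4,0],[0,0,8]]))
    return np.round([x+q.x[0]/1e3,y+q.x[1]/1e3],4),round(yaw+q.x[2],1),round(q.fun,1)
DIM=dict(D=(.0615,.0342),C=(.05,.0262),AA=(.0505,.0145),AAA=(.0445,.0105))
E
python3 - <<'E'
from h import *
t=vision.grab_frame("top"); s=vision.grab_frame("side"); f=1.5625
for k,x,y,a in(("D",.4475,.1041,26.7),("C",.6305,.1131,-53),("AA",.59,.253,23.5),("AAA",.457,.2315,-7)):
    L,d=DIM[k]; print(k,*fit(t,"top",x,y,a,L,d,d/2),*fit(s,"side",x,y,a,L,d,d/2))
for n,im in(("top",t),("side",s)):
  p=(.5493,-.2252); r=rect(im,n,*p,.24,.016); g=r.max(2)
  white=cv2.morphologyEx(((sat(r)<.3)&(g>(150 if n=="top" else 115))).astype(np.uint8),cv2.MORPH_OPEN,np.ones((5,5)))
  cs,h=cv2.findContours(white,cv2.RETR_CCOMP,cv2.CHAIN_APPROX_NONE)
  for c,hh in zip(cs,h[0]):
    if cv2.contourArea(c)>1000:
        (a,b),wh,th=cv2.minAreaRect(c); print(n,"hole" if hh[3]>=0 else "outer",np.round([p[0]+(b-240)*S,p[1]+(a-240)*S,wh[0]*S,wh[1]*S,th],4))
E
```

```text
D [0.4481 0.1046] 26.3 81.2 [0.4486 0.1093] 24.2 174.6
C [0.6305 0.1118] -56.2 98.6 [0.6297 0.116 ] -55.5 86.5
AA [0.5925 0.254 ] 23.2 64.0 [0.5911 0.2574] 23.3 45.8
AAA [0.4551 0.2318] -7.5 44.7 [0.4537 0.2347] -8.0 35.5
top outer [ 0.5504 -0.226   0.2134  0.1045 38.6379]
top hole [ 5.95300e-01 -1.70300e-01  3.77000e-02  7.62000e-02  3.86598e+01]
top hole [ 5.57900e-01 -2.17200e-01  2.87000e-02  6.45000e-02  3.91226e+01]
top hole [ 5.26700e-01 -2.56300e-01  1.77000e-02  6.44000e-02  3.85765e+01]
top hole [ 4.99100e-01 -2.90500e-01  1.26000e-02  5.83000e-02  3.82902e+01]
side outer [ 0.5494 -0.2177  0.2192  0.109  38.7379]
side hole [ 5.967e-01 -1.621e-01  3.180e-02  7.530e-02  4.500e+01]
side hole [ 5.6340e-01 -2.0880e-01  2.3100e-02  6.3200e-02  5.3427e+01]
side hole [ 5.27500e-01 -2.50500e-01  1.15000e-02  6.27000e-02  3.73815e+01]
side hole [ 4.98700e-01 -2.86200e-01  8.90000e-03  5.46000e-02  3.76656e+01]
```

D, C, AA and AAA agree between the cameras to about 4 mm in y, so I'll use the average. The trough spacings of 60, 50 and 44 mm match the task. Now I'll move.

```bash
python3 -m jog '{"moves":[{"hand":1,"translation":[9,11,-2],"rot":[0,0,0.6]},{"hand":1,"translation":[9,11,-2],"rot":[0,0,0.6]},{"hand":1,"translation":[9,11,-2],"rot":[0,0,0.6]},{"hand":1,"translation":[9,11,-2],"rot":[0,0,0.6]},{"hand":1,"translation":[9,11,-2],"rot":[0,0,0.6]},{"hand":1,"translation":[9,11,-2],"rot":[0,0,0.6]},{"hand":1,"translation":[9,11,-2],"rot":[0,0,0.6]},{"hand":1,"translation":[9,11,-2],"rot":[0,0,0.6]}]}' 40
python3 -m jog '{"moves":[{"hand":0.7,"translation":[-1.6,12,-2.7],"rot":[0,0,0]},{"hand":0.7,"translation":[-1.6,12,-2.7],"rot":[0,0,0]},{"hand":0.7,"translation":[-1.6,12,-2.7],"rot":[0,0,0]},{"hand":0.7,"translation":[-1.6,12,-2.7],"rot":[0,0,0]},{"hand":0.7,"translation":[-1.6,12,-2.7],"rot":[0,0,0]},{"hand":0.7,"translation":[-1.6,12,-2.7],"rot":[0,0,0]},{"hand":0.7,"translation":[-1.6,12,-2.7],"rot":[0,0,0]},{"hand":0.7,"translation":[-1.6,12,-2.7],"rot":[0,0,0]}]}'
python3 - <<'E'
from h import *
t=vision.grab_frame("top"); s=vision.grab_frame("side")
c=vision.calibration("top"); p=ctrl.state()["eef_pos"]; print(p, ctrl.state()["orientation"])
out=[]
for n,im in(("top",t),("side",s)):
    c=vision.calibration(n); q=c["view"]@np.r_[p,1]; u,v=c["fx"]*q[0]/-q[2]+c["cx"],c["fy"]*q[1]/q[2]+c["cy"]; print(n,u,v)
    u0,v0=int(u)-50,int(v)-50; k=cv2.resize(im[v0:v0+100,u0:u0+100],(400,400),interpolation=cv2.INTER_CUBIC).copy()
    cv2.circle(k,(int((u-u0)*4),int((v-v0)*4)),3,(255,0,255),1); out.append(k)
cv2.imwrite("pics/g1.png",np.hstack(out)[:,:,::-1])
E
```

```text
time: 1.3
eef_pos: [0.4974, -0.2491, 0.1707]
orientation: [-179.9, 0.0, 26.3]
force: [0.5, -0.7, -0.1]
width: 0.999
finger_force: 0.0
time: 2.3
eef_pos: [0.4487, 0.1066, 0.0905]
orientation: [179.9, -0.1, 26.0]
force: [1.2, 0.2, 0.7]
width: 0.699
finger_force: 0.0
[0.44902542 0.10572656 0.09069873] [ 1.79947766e+02 -7.42344863e-02  2.58542411e+01]
top 229.393503664128 215.7811329183992
side 279.0483784891888 200.11203973742542
```

View pics/g1.png

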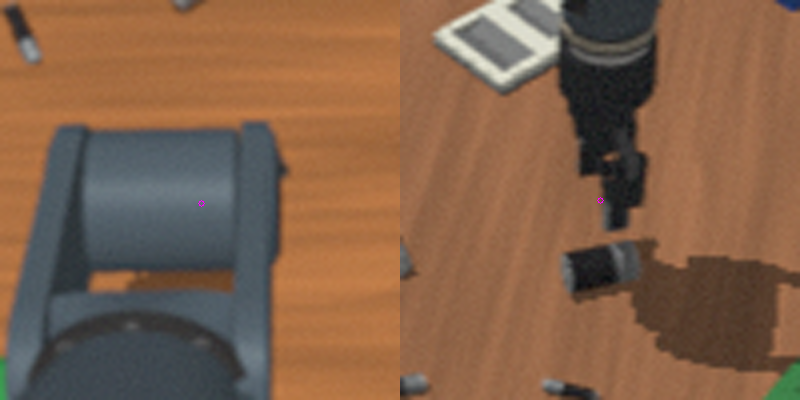

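The side view puts the open gripper over cell D, which lies at (600,265) in the crop. The projected TCP at (600,200) falls between the fingertips, so the calibration is good enough. Descending to grasp.

```bash
python3 -m jog '{"moves":[{"hand":0.7,"translation":[0,0,-1.5],"rot":[0,0,0]},{"hand":0.7,"translation":[0,0,-2.3],"rot":[0,0,0]},{"hand":0.7,"translation":[0,0,-2.73],"rot":[0,0,0]},{"hand":0.7,"translation":[0,0,-2.73],"rot":[0,0,0]},{"hand":0.2,"translation":[0,0,-2.73],"rot":[0,0,0]},{"hand":0.2,"translation":[0,0,-2.73],"rot":[0,0,0]},{"hand":0.2,"translation":[0,0,-2.73],"rot":[0,0,0]},{"hand":0.2,"translation":[0,0,-2.73],"rot":[0,0,0]},{"hand":0.2,"translation":[0,0,-2.73],"rot":[0,0,0]},{"hand":0.2,"translation":[0,0,-2.73],"rot":[0,0,0]},{"hand":0.2,"translation":[0,0,-2.73],"rot":[0,0,0]}]}' 40
python3 -m jog '{"moves":[{"hand":0.2,"translation":[0,0,0.5],"rot":[0,0,0]},{"hand":0.2,"translation":[0,0,1],"rot":[0,0,0]},{"hand":0.2,"translation":[0,0,2],"rot":[0,0,0]},{"hand":0.2,"translation":[0,0,3],"rot":[0,0,0]},{"hand":0.2,"translation":[0,0,3],"rot":[0,0,0]}]}'
python3 - <<'E'
from h import *
s=vision.grab_frame("side")
p=ctrl.state()["eef_pos"]; n="side"
c=vision.calibration(n); q=c["view"]@np.r_[p,1]; u,v=c["fx"]*q[0]/-q[2]+c["cx"],c["fy"]*q[1]/q[2]+c["cy"]
u0,v0=int(u)-40,int(v)-40; k=cv2.resize(s[v0:v0+80,u0:u0+80],(560,560),interpolation=cv2.INTER_CUBIC).copy()
cv2.circle(k,(int((u-u0)*7),int((v-v0)*7)),3,(255,0,255),1)
cv2.imwrite("pics/g2.png",k[:,:,::-1])
E
```

```text
time: 3.78
eef_pos: [0.4488, 0.1071, 0.0094]
orientation: [179.9, -0.1, 26.0]
force: [0.1, -2.2, 6.8]
width: 0.38
finger_force: 39.7
time: 4.4
eef_pos: [0.4493, 0.1075, 0.1009]
orientation: [179.9, -0.3, 26.0]
force: [0.3, -0.2, -2.4]
width: 0.382
finger_force: 40.4
```

View pics/g2.png

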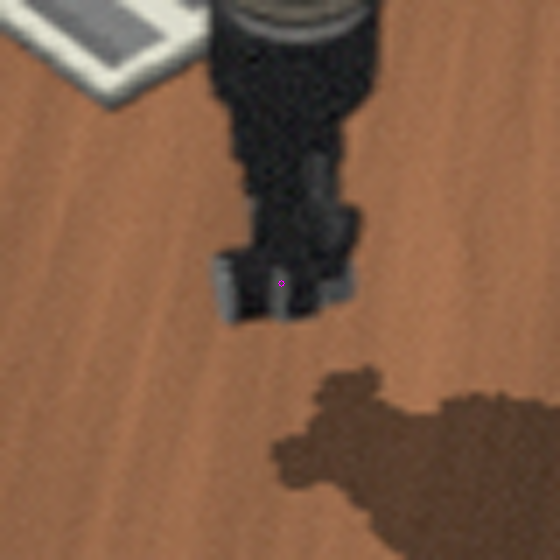

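D is held centred and level: it spans x 215–355 in the crop, with the finger at about 283. Carrying it to the D trough.

```bash
python3 -m jog '{"moves":[{"hand":0.2,"translation":[4.87,-9.2,0],"rot":[0,0,-8.07]},{"hand":0.2,"translation":[4.87,-9.2,0],"rot":[0,0,-8.07]},{"hand":0.2,"translation":[4.87,-9.2,0],"rot":[0,0,-8.07]},{"hand":0.2,"translation":[4.87,-9.2,0],"rot":[0,0,-8.07]},{"hand":0.2,"translation":[4.87,-9.2,0],"rot":[0,0,-8.07]},{"hand":0.2,"translation":[4.87,-9.2,0],"rot":[0,0,-8.07]},{"hand":0.2,"translation":[4.87,-9.2,0],"rot":[0,0,-8.07]},{"hand":0.2,"translation":[4.87,-9.2,0],"rot":[0,0,-8.07]},{"hand":0.2,"translation":[4.87,-9.2,0],"rot":[0,0,-8.07]},{"hand":0.2,"translation":[4.87,-9.2,-1.2],"rot":[0,0,-8.07]},{"hand":0.2,"translation":[4.87,-9.2,-1.7],"rot":[0,0,-8.07]},{"hand":0.2,"translation":[4.87,-9.2,-1.7],"rot":[0,0,-8.07]}]}'
python3 - <<'E'
from h import *
s=vision.grab_frame("side")
p=ctrl.state()["eef_pos"]; n="side"
c=vision.calibration(n); q=c["view"]@np.r_[p,1]; u,v=c["fx"]*q[0]/-q[2]+c["cx"],c["fy"]*q[1]/q[2]+c["cy"]
u0,v0=int(u)-40,int(v)-40; k=cv2.resize(s[v0:v0+80,u0:u0+80],(560,560),interpolation=cv2.INTER_CUBIC).copy()
cv2.circle(k,(int((u-u0)*7),int((v-v0)*7)),3,(255,0,255),1)
cv2.imwrite("pics/g3.png",k[:,:,::-1])
E
```

```text
time: 5.95
eef_pos: [0.593, -0.1678, 0.0462]
orientation: [180.0, 0.2, -38.5]
force: [0.4, 0.6, -0.6]
width: 0.377
finger_force: 40.5
```

View pics/g3.png

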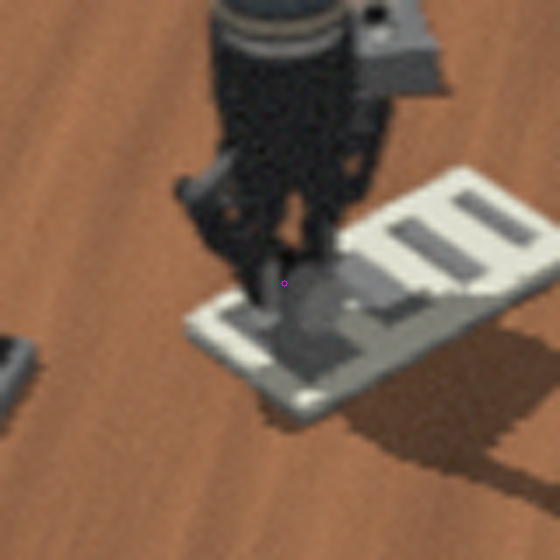

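The gripper is over the D trough and the cell hangs just above the groove at (330,310), parallel to it. Lowering.

```bash
python3 -m jog '{"moves":[{"hand":0.2,"translation":[0.05,0,-0.5],"rot":[0,0,0]},{"hand":0.2,"translation":[0.05,0,-0.75],"rot":[0,0,0]},{"hand":0.2,"translation":[0.05,0,-0.87],"rot":[0,0,0]},{"hand":0.2,"translation":[0.05,0,-0.93],"rot":[0,0,0]},{"hand":0.2,"translation":[0.05,0,-0.93],"rot":[0,0,0]},{"hand":0.2,"translation":[0.05,0,-0.93],"rot":[0,0,0]}]}'
```

```text
time: 6.75
eef_pos: [0.5957, -0.1688, 0.0198]
orientation: [-180.0, -0.0, -38.6]
force: [0.9, -1.1, -1.5]
width: 0.383
finger_force: 40.5
```

```bash
python3 -m jog '{"moves":[{"hand":0.2,"translation":[0,0,-0.06],"rot":[0,0,0]},{"hand":0.2,"translation":[0,0,-0.06],"rot":[0,0,0]},{"hand":0.48,"translation":[0,0,-0.06],"rot":[0,0,0]},{"hand":0.55,"translation":[0,0,-0.06],"rot":[0,0,0]},{"hand":0.55,"translation":[0,0,-0.06],"rot":[0,0,0]},{"hand":0.55,"translation":[0,0,-0.06],"rot":[0,0,0]},{"hand":0.55,"translation":[0,0,1],"rot":[0,0,0]},{"hand":0.55,"translation":[0,0,2],"rot":[0,0,0]},{"hand":0.55,"translation":[0,0,3],"rot":[0,0,0]},{"hand":0.55,"translation":[0,0,3],"rot":[0,0,0]}]}'
```

```text
time: 8.0
eef_pos: [0.5973, -0.1695, 0.112]
orientation: [-179.9, -0.3, -38.6]
force: [0.4, 0.2, -0.3]
width: 0.548
finger_force: 0.0
```

```bash
python3 -m jog '{"moves":[{"hand":0.55,"translation":[-0.15,14.15,0],"rot":[0,0,7.74]},{"hand":0.55,"translation":[-0.15,14.15,0],"rot":[0,0,7.74]},{"hand":0.55,"translation":[-0.15,14.15,0],"rot":[0,0,7.74]},{"hand":0.55,"translation":[-0.15,14.15,0],"rot":[0,0,7.74]},{"hand":0.55,"translation":[-0.15,14.15,0],"rot":[0,0,7.74]},{"hand":0.55,"translation":[-0.15,14.15,0],"rot":[0,0,7.74]},{"hand":0.55,"translation":[-0.15,14.15,0],"rot":[0,0,7.74]},{"hand":0.55,"translation":[-0.15,14.15,-1.5],"rot":[0,0,7.74]},{"hand":0.55,"translation":[-0.15,14.15,-1.5],"rot":[0,0,7.74]},{"hand":0.55,"translation":[-0.15,14.15,-1.5],"rot":[0,0,7.74]}]}'
python3 - <<'E'
from h import *
t=vision.grab_frame("top"); s=vision.grab_frame("side")
p=ctrl.state()["eef_pos"]; n="side"; print(p)
c=vision.calibration(n); q=c["view"]@np.r_[p,1]; u,v=c["fx"]*q[0]/-q[2]+c["cx"],c["fy"]*q[1]/q[2]+c["cy"]
u0,v0=int(u)-40,int(v)-30; k=cv2.resize(s[v0:v0+80,u0:u0+80],(400,400),interpolation=cv2.INTER_CUBIC).copy()
cv2.circle(k,(int((u-u0)*5),int((v-v0)*5)),3,(255,0,255),1)
k2=cv2.resize(rect(t,"top",.56,-.21,.2,.02),(400,400))
cv2.imwrite("pics/g4.png",np.hstack([k,k2])[:,:,::-1])
for n,im in(("top",t),("side",s)): 
  L,d=DIM["AAA"];print(fit(im,n,.4545,.2333,-7.7,L,d,d/2)); L,d=DIM["AA"];print(fit(im,n,.592,.2557,23,L,d,d/2))
E
```

```text
time: 9.25
eef_pos: [0.5909, 0.2552, 0.0642]
orientation: [-180.0, 0.1, 23.3]
force: [-0.4, 0.4, 0.2]
width: 0.548
finger_force: 0.0
[0.59214583 0.25514283 0.06569636]
(array([0.4575, 0.2314]), np.float64(-8.4), np.float64(1132.4))
(array([0.6135, 0.2279]), np.float64(19.1), np.float64(5913.1))
(array([0.4553, 0.2336]), np.float64(-7.2), np.float64(467.7))
(array([0.5895, 0.2564]), np.float64(25.1), np.float64(1236.6))
```

View pics/g4.png

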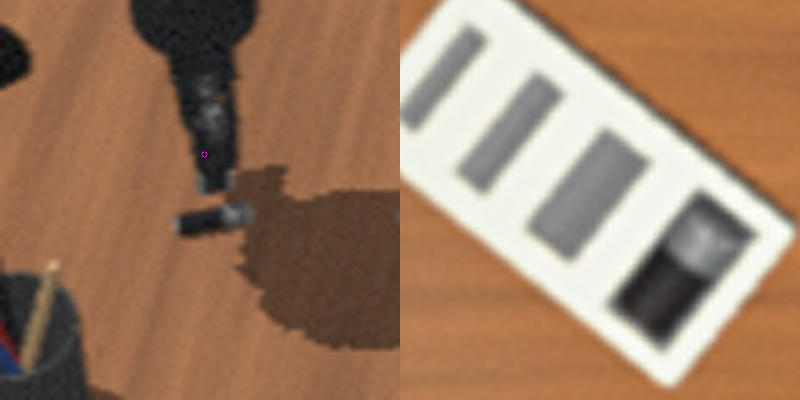

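D lies seated in its trough, and the gripper sits over AA, which is at (215,218) in the left crop. Descending on AA.

```bash
python3 -m jog '{"moves":[{"hand":0.55,"translation":[0,0,-1],"rot":[0,0,0]},{"hand":0.55,"translation":[0,0,-1.6],"rot":[0,0,0]},{"hand":0.55,"translation":[0,0,-1.85],"rot":[0,0,0]},{"hand":0.55,"translation":[0,0,-1.97],"rot":[0,0,0]},{"hand":0.55,"translation":[0,0,-1.97],"rot":[0,0,0]},{"hand":0.55,"translation":[0,0,-1.97],"rot":[0,0,0]}]}'
```

```text
time: 10.1
eef_pos: [0.5915, 0.256, 0.0061]
orientation: [180.0, -0.1, 23.4]
force: [0.3, -0.7, -0.3]
width: 0.55
finger_force: 0.0
```

```bash
python3 -m jog '{"moves":[{"hand":0.55,"translation":[0,0,-0.05],"rot":[0,0,0]},{"hand":0.05,"translation":[0,0,-0.05],"rot":[0,0,0]},{"hand":0.05,"translation":[0,0,-0.05],"rot":[0,0,0]},{"hand":0.05,"translation":[0,0,-0.05],"rot":[0,0,0]},{"hand":0.05,"translation":[0,0,-0.05],"rot":[0,0,0]},{"hand":0.05,"translation":[0,0,-0.05],"rot":[0,0,0]},{"hand":0.05,"translation":[0,0,-0.05],"rot":[0,0,0]},{"hand":0.05,"translation":[0,0,-0.05],"rot":[0,0,0]},{"hand":0.05,"translation":[0,0,-0.05],"rot":[0,0,0]}]}' 30
python3 -m jog '{"moves":[{"hand":0.05,"translation":[0,0,0.2],"rot":[0,0,0]},{"hand":0.05,"translation":[0,0,0.6],"rot":[0,0,0]},{"hand":0.05,"translation":[0,0,0.6],"rot":[0,0,0]}]}'
python3 - <<'E'
from h import *
s=vision.grab_frame("side")
p=ctrl.state()["eef_pos"]; n="side"; print(p)
c=vision.calibration(n); q=c["view"]@np.r_[p,1]; u,v=c["fx"]*q[0]/-q[2]+c["cx"],c["fy"]*q[1]/q[2]+c["cy"]
u0,v0=int(u)-30,int(v)-30; k=cv2.resize(s[v0:v0+60,u0:u0+60],(540,540),interpolation=cv2.INTER_CUBIC).copy()
cv2.circle(k,(int((u-u0)*9),int((v-v0)*9)),3,(255,0,255),1)
cv2.imwrite("pics/g5.png",k[:,:,::-1])
E
```

```text
time: 11.22
eef_pos: [0.591, 0.2558, 0.004]
orientation: [-180.0, -0.0, 23.3]
force: [-0.9, -0.1, 2.9]
width: 0.152
finger_force: 30.4
time: 11.6
eef_pos: [0.5921, 0.2561, 0.0233]
orientation: [180.0, -0.2, 23.4]
force: [0.1, 0.7, -0.1]
width: 0.153
finger_force: 30.1
[0.59165056 0.25593796 0.02274233]
```

View pics/g5.png

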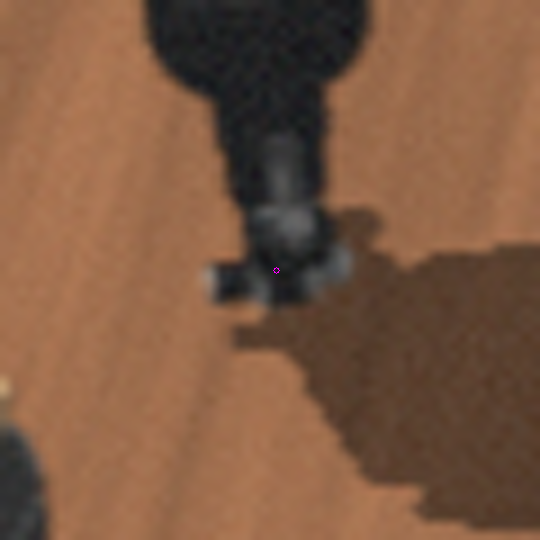

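AA is held level and centred (x 210–350, fingers around 280). Carrying it to the AA trough.

```bash
python3 -m jog '{"moves":[{"hand":0.05,"translation":[0,0,2.6],"rot":[0,0,0]},{"hand":0.05,"translation":[-2.18,-17,2.6],"rot":[0,0,-7.75]},{"hand":0.05,"translation":[-2.18,-17,2.6],"rot":[0,0,-7.75]},{"hand":0.05,"translation":[-2.18,-17,2.6],"rot":[0,0,-7.75]},{"hand":0.05,"translation":[-2.18,-17,2.6],"rot":[0,0,-7.75]},{"hand":0.05,"translation":[-2.18,-17,2.6],"rot":[0,0,-7.75]},{"hand":0.05,"translation":[-2.18,-17,2.6],"rot":[0,0,-7.75]},{"hand":0.05,"translation":[-2.18,-17,2.6],"rot":[0,0,-7.75]},{"hand":0.05,"translation":[-2.18,-17,2.6],"rot":[0,0,-7.75]},{"hand":0.05,"translation":[-2.18,-17,2.6],"rot":[0,0,-7.75]},{"hand":0.05,"translation":[-2.18,-17,0.6],"rot":[0,0,-7.75]},{"hand":0.05,"translation":[-2.18,-17,0.6],"rot":[0,0,-7.75]}]}'
python3 -m jog '{"moves":[{"hand":0.05,"translation":[0,0,0],"rot":[0,0,0]},{"hand":0.05,"translation":[0,0,0],"rot":[0,0,0]}]}'
python3 - <<'E'
from h import *
s=vision.grab_frame("side")
p=ctrl.state()["eef_pos"]; n="side"; print(p)
c=vision.calibration(n); q=c["view"]@np.r_[p,1]; u,v=c["fx"]*q[0]/-q[2]+c["cx"],c["fy"]*q[1]/q[2]+c["cy"]
u0,v0=int(u)-30,int(v)-30; k=cv2.resize(s[v0:v0+60,u0:u0+60],(540,540),interpolation=cv2.INTER_CUBIC).copy()
cv2.circle(k,(int((u-u0)*9),int((v-v0)*9)),3,(255,0,255),1)
cv2.imwrite("pics/g6.png",k[:,:,::-1])
E
```

```text
time: 13.15
eef_pos: [0.5214, -0.2508, 0.0349]
orientation: [180.0, 0.8, -38.7]
force: [-0.8, 1.7, 0.5]
width: 0.152
finger_force: 30.2
time: 13.4
eef_pos: [0.5272, -0.2544, 0.0426]
orientation: [-180.0, -0.3, -38.6]
force: [0.7, 0.4, -0.8]
width: 0.151
finger_force: 30.2
[ 0.52715304 -0.25450366  0.04261247]
```

View pics/g6.png

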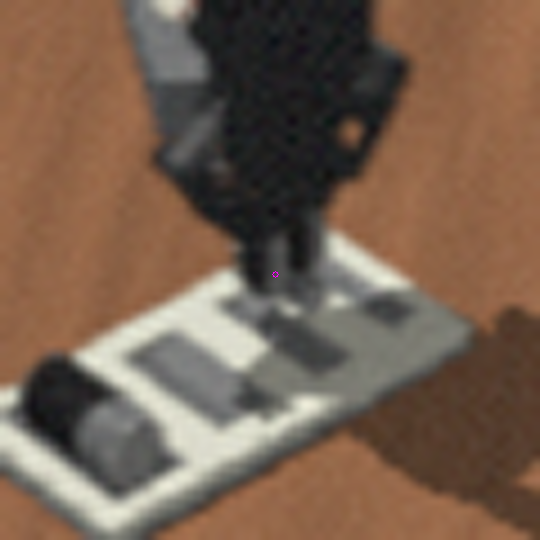

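AA hangs over the AA trough, with the groove visible on both sides of the fingers and D well clear at (90,420). Lowering.

```bash
python3 -m jog '{"moves":[{"hand":0.05,"translation":[0,0,-0.4],"rot":[0,0,0]},{"hand":0.05,"translation":[0,0,-0.65],"rot":[0,0,0]},{"hand":0.05,"translation":[0,0,-0.77],"rot":[0,0,0]},{"hand":0.05,"translation":[0,0,-0.82],"rot":[0,0,0]},{"hand":0.05,"translation":[0,0,-0.82],"rot":[0,0,0]},{"hand":0.05,"translation":[0,0,-0.82],"rot":[0,0,0]}]}'
```

```text
time: 14.2
eef_pos: [0.5252, -0.2539, 0.0164]
orientation: [180.0, 0.1, -38.7]
force: [-2.1, 1.4, 9.9]
width: 0.151
finger_force: 34.6
```

```bash
python3 -m jog '{"moves":[{"hand":0.15,"translation":[0,0,0.01],"rot":[0,0,0]},{"hand":0.25,"translation":[0,0,0.01],"rot":[0,0,0]},{"hand":0.38,"translation":[0,0,0.01],"rot":[0,0,0]},{"hand":0.38,"translation":[0,0,0.01],"rot":[0,0,0]},{"hand":0.38,"translation":[0,0,0.01],"rot":[0,0,0]},{"hand":0.38,"translation":[0,0,0.6],"rot":[0,0,0]},{"hand":0.38,"translation":[0,0,1.6],"rot":[0,0,0]},{"hand":0.38,"translation":[0,0,2.8],"rot":[0,0,0]},{"hand":0.38,"translation":[0,0,2.8],"rot":[0,0,0]}]}'
python3 -m jog '{"moves":[{"hand":0.5,"translation":[-2.4,16.25,0],"rot":[0,0,3.86]},{"hand":0.5,"translation":[-2.4,16.25,0],"rot":[0,0,3.86]},{"hand":0.5,"translation":[-2.4,16.25,0],"rot":[0,0,3.86]},{"hand":0.5,"translation":[-2.4,16.25,0],"rot":[0,0,3.86]},{"hand":0.5,"translation":[-2.4,16.25,0],"rot":[0,0,3.86]},{"hand":0.5,"translation":[-2.4,16.25,0],"rot":[0,0,3.86]},{"hand":0.5,"translation":[-2.4,16.25,0],"rot":[0,0,3.86]},{"hand":0.5,"translation":[-2.4,16.25,0],"rot":[0,0,3.86]},{"hand":0.5,"translation":[-2.4,16.25,0],"rot":[0,0,3.86]},{"hand":0.5,"translation":[-2.4,16.25,-1.5],"rot":[0,0,3.86]},{"hand":0.5,"translation":[-2.4,16.25,-1.5],"rot":[0,0,3.86]},{"hand":0.5,"translation":[-2.4,16.25,-1.5],"rot":[0,0,3.86]}]}'
python3 - <<'E'
from h import *
t=vision.grab_frame("top"); s=vision.grab_frame("side")
p=ctrl.state()["eef_pos"]; n="side"; print(p)
c=vision.calibration(n); q=c["view"]@np.r_[p,1]; u,v=c["fx"]*q[0]/-q[2]+c["cx"],c["fy"]*q[1]/q[2]+c["cy"]
u0,v0=int(u)-30,int(v)-20; k=cv2.resize(s[v0:v0+60,u0:u0+60],(400,400),interpolation=cv2.INTER_CUBIC).copy()
cv2.circle(k,(int((u-u0)*6.67),int((v-v0)*6.67)),3,(255,0,255),1)
k2=cv2.resize(rect(t,"top",.545,-.23,.22,.02),(400,400))
cv2.imwrite("pics/g7.png",np.hstack([k,k2])[:,:,::-1])
L,d=DIM["AAA"];print(fit(s,n,.4545,.2333,-7.7,L,d,d/2))
E
```

```text
time: 15.32
eef_pos: [0.5276, -0.2555, 0.103]
orientation: [-180.0, -0.4, -38.6]
force: [0.6, 0.5, 0.1]
width: 0.379
finger_force: 0.0
time: 16.82
eef_pos: [0.4539, 0.2324, 0.0548]
orientation: [180.0, 0.0, -7.9]
force: [-0.4, -0.6, 0.1]
width: 0.501
finger_force: 0.0
[0.45461763 0.23275517 0.05551444]
(array([0.4514, 0.2351]), np.float64(-8.2), np.float64(1381.3))
```

View pics/g7.png

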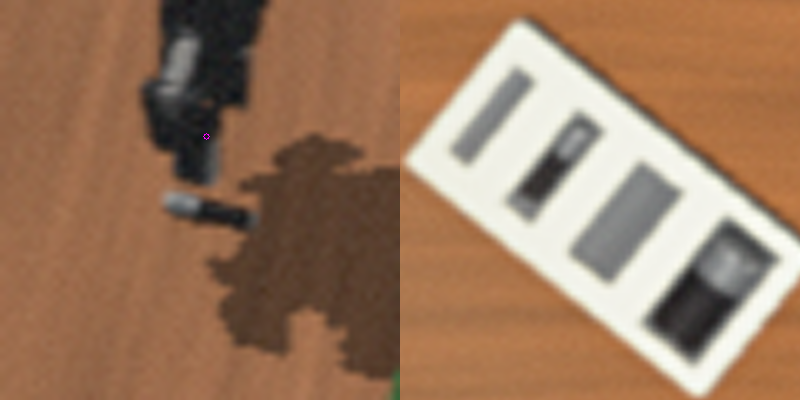

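AA is seated in its trough. AAA lies below the gripper at (210,210) in the left crop, and the D and AA placements both look good. Descending on AAA.

```bash
python3 -m jog '{"moves":[{"hand":0.5,"translation":[0,0,-0.8],"rot":[0,0,0]},{"hand":0.5,"translation":[0,0,-1.3],"rot":[0,0,0]},{"hand":0.5,"translation":[0,0,-1.55],"rot":[0,0,0]},{"hand":0.5,"translation":[0,0,-1.66],"rot":[0,0,0]},{"hand":0.5,"translation":[0,0,-1.66],"rot":[0,0,0]},{"hand":0.5,"translation":[0,0,-1.66],"rot":[0,0,0]}]}'
```

```text
time: 17.68
eef_pos: [0.4539, 0.2334, 0.0049]
orientation: [-180.0, -0.0, -7.8]
force: [-0.2, -0.1, 1.2]
width: 0.502
finger_force: 0.0
```

```bash
python3 -m jog '{"moves":[{"hand":0.5,"translation":[0,0,-0.04],"rot":[0,0,0]},{"hand":0,"translation":[0,0,-0.04],"rot":[0,0,0]},{"hand":0,"translation":[0,0,-0.04],"rot":[0,0,0]},{"hand":0,"translation":[0,0,-0.04],"rot":[0,0,0]},{"hand":0,"translation":[0,0,-0.04],"rot":[0,0,0]},{"hand":0,"translation":[0,0,-0.04],"rot":[0,0,0]},{"hand":0,"translation":[0,0,-0.04],"rot":[0,0,0]},{"hand":0,"translation":[0,0,-0.04],"rot":[0,0,0]},{"hand":0,"translation":[0,0,-0.04],"rot":[0,0,0]}]}' 30
python3 -m jog '{"moves":[{"hand":0,"translation":[0,0,0.2],"rot":[0,0,0]},{"hand":0,"translation":[0,0,0.6],"rot":[0,0,0]},{"hand":0,"translation":[0,0,0.6],"rot":[0,0,0]}]}'
python3 - <<'E'
from h import *
s=vision.grab_frame("side")
p=ctrl.state()["eef_pos"]; n="side"; print(p)
c=vision.calibration(n); q=c["view"]@np.r_[p,1]; u,v=c["fx"]*q[0]/-q[2]+c["cx"],c["fy"]*q[1]/q[2]+c["cy"]
u0,v0=int(u)-30,int(v)-30; k=cv2.resize(s[v0:v0+60,u0:u0+60],(540,540),interpolation=cv2.INTER_CUBIC).copy()
cv2.circle(k,(int((u-u0)*9),int((v-v0)*9)),3,(255,0,255),1)
cv2.imwrite("pics/g8.png",k[:,:,::-1])
E
```

```text
time: 18.8
eef_pos: [0.4536, 0.2333, 0.0034]
orientation: [-180.0, -0.0, -7.8]
force: [0.3, 0.2, 4.5]
width: 0.098
finger_force: 30.5
time: 19.18
eef_pos: [0.4544, 0.2335, 0.0224]
orientation: [-179.9, -0.1, -7.8]
force: [0.3, -0.2, -0.6]
width: 0.105
finger_force: 30.1
[0.45410435 0.23343382 0.02197482]
```

View pics/g8.png

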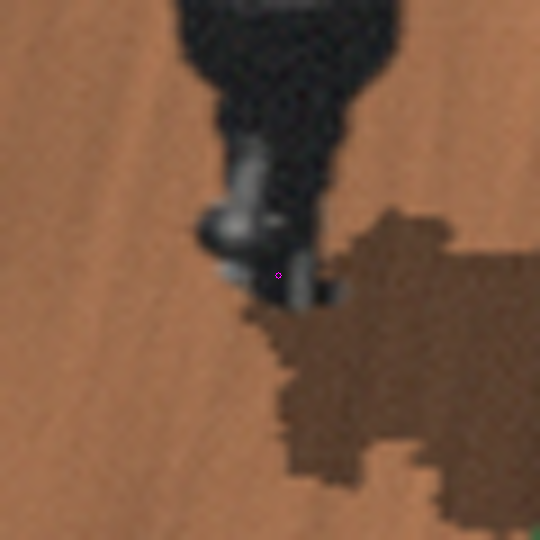

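AAA is held, with its ends visible at (232,270) and (335,292). Carrying it over.

```bash
python3 -m jog '{"moves":[{"hand":0,"translation":[0,0,2.6],"rot":[0,0,0]},{"hand":0,"translation":[1.49,-17.4,2.6],"rot":[0,0,-3.85]},{"hand":0,"translation":[1.49,-17.4,2.6],"rot":[0,0,-3.85]},{"hand":0,"translation":[1.49,-17.4,2.6],"rot":[0,0,-3.85]},{"hand":0,"translation":[1.49,-17.4,2.6],"rot":[0,0,-3.85]},{"hand":0,"translation":[1.49,-17.4,2.6],"rot":[0,0,-3.85]},{"hand":0,"translation":[1.49,-17.4,2.6],"rot":[0,0,-3.85]},{"hand":0,"translation":[1.49,-17.4,2.6],"rot":[0,0,-3.85]},{"hand":0,"translation":[1.49,-17.4,2.6],"rot":[0,0,-3.85]},{"hand":0,"translation":[1.49,-17.4,2.6],"rot":[0,0,-3.85]},{"hand":0,"translation":[1.49,-17.4,2.6],"rot":[0,0,-3.85]},{"hand":0,"translation":[1.49,-17.4,2.6],"rot":[0,0,-3.85]}]}'
python3 -m jog '{"moves":[{"hand":0,"translation":[0,0,-1],"rot":[0,0,0]},{"hand":0,"translation":[0,0,-2],"rot":[0,0,0]},{"hand":0,"translation":[0,0,-2],"rot":[0,0,0]},{"hand":0,"translation":[0,0,-2],"rot":[0,0,0]}]}'
python3 - <<'E'
from h import *
s=vision.grab_frame("side")
p=ctrl.state()["eef_pos"]; n="side"; print(p)
c=vision.calibration(n); q=c["view"]@np.r_[p,1]; u,v=c["fx"]*q[0]/-q[2]+c["cx"],c["fy"]*q[1]/q[2]+c["cy"]
u0,v0=int(u)-30,int(v)-30; k=cv2.resize(s[v0:v0+60,u0:u0+60],(540,540),interpolation=cv2.INTER_CUBIC).copy()
cv2.circle(k,(int((u-u0)*9),int((v-v0)*9)),3,(255,0,255),1)
cv2.imwrite("pics/g9.png",k[:,:,::-1])
E
```

```text
time: 20.72
eef_pos: [0.4973, -0.2863, 0.0988]
orientation: [-180.0, 0.2, -38.5]
force: [-0.3, -0.3, -0.6]
width: 0.104
finger_force: 30.2
time: 21.22
eef_pos: [0.4987, -0.2876, 0.04]
orientation: [-180.0, -0.0, -38.5]
force: [0.7, -0.2, -0.0]
width: 0.103
finger_force: 30.2
[ 0.49899329 -0.28816935  0.04039701]
```

View pics/g9.png

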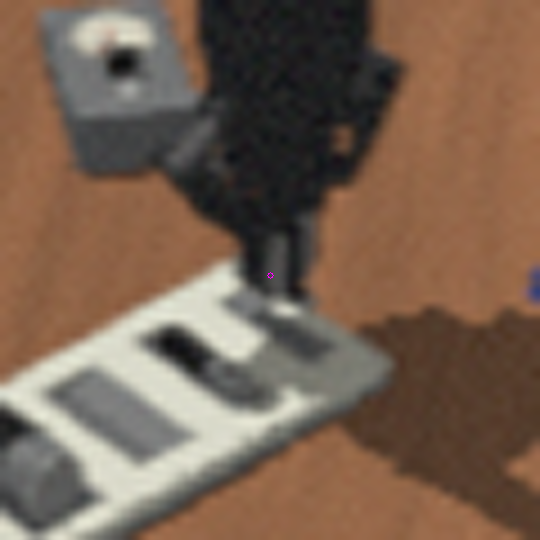

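AAA is over its trough, with the fingers at (280,280) above the groove and AA undisturbed at (210,365). Lowering.

```bash
python3 -m jog '{"moves":[{"hand":0,"translation":[0,0,-0.4],"rot":[0,0,0]},{"hand":0,"translation":[0,0,-0.6],"rot":[0,0,0]},{"hand":0,"translation":[0,0,-0.71],"rot":[0,0,0]},{"hand":0,"translation":[0,0,-0.77],"rot":[0,0,0]},{"hand":0,"translation":[0,0,-0.77],"rot":[0,0,0]},{"hand":0,"translation":[0,0,-0.77],"rot":[0,0,0]}]}'
```

```text
time: 22.02
eef_pos: [0.4981, -0.2886, 0.0166]
orientation: [180.0, 0.0, -38.6]
force: [-2.1, 0.6, 5.1]
width: 0.102
finger_force: 30.6
```

```bash
python3 -m jog '{"moves":[{"hand":0.1,"translation":[0,0,0.01],"rot":[0,0,0]},{"hand":0.2,"translation":[0,0,0.01],"rot":[0,0,0]},{"hand":0.33,"translation":[0,0,0.01],"rot":[0,0,0]},{"hand":0.33,"translation":[0,0,0.01],"rot":[0,0,0]},{"hand":0.33,"translation":[0,0,0.01],"rot":[0,0,0]},{"hand":0.33,"translation":[0,0,0.6],"rot":[0,0,0]},{"hand":0.33,"translation":[0,0,1.6],"rot":[0,0,0]},{"hand":0.33,"translation":[0,0,2.8],"rot":[0,0,0]},{"hand":0.33,"translation":[0,0,2.8],"rot":[0,0,0]}]}'
python3 -m jog '{"moves":[{"hand":0.6,"translation":[4.37,13.4,0],"rot":[0,0,-2.18]},{"hand":0.6,"translation":[4.37,13.4,0],"rot":[0,0,-2.18]},{"hand":0.6,"translation":[4.37,13.4,0],"rot":[0,0,-2.18]},{"hand":0.6,"translation":[4.37,13.4,0],"rot":[0,0,-2.18]},{"hand":0.6,"translation":[4.37,13.4,0],"rot":[0,0,-2.18]},{"hand":0.6,"translation":[4.37,13.4,0],"rot":[0,0,-2.18]},{"hand":0.6,"translation":[4.37,13.4,0],"rot":[0,0,-2.18]},{"hand":0.6,"translation":[4.37,13.4,0],"rot":[0,0,-2.18]},{"hand":0.6,"translation":[4.37,13.4,-1],"rot":[0,0,-2.18]},{"hand":0.6,"translation":[4.37,13.4,-1],"rot":[0,0,-2.18]},{"hand":0.6,"translation":[4.37,13.4,-1],"rot":[0,0,-2.18]}]}'
python3 - <<'E'
from h import *
t=vision.grab_frame("top"); s=vision.grab_frame("side")
p=ctrl.state()["eef_pos"]; n="side"; print(p)
c=vision.calibration(n); q=c["view"]@np.r_[p,1]; u,v=c["fx"]*q[0]/-q[2]+c["cx"],c["fy"]*q[1]/q[2]+c["cy"]
u0,v0=int(u)-30,int(v)-20; k=cv2.resize(s[v0:v0+60,u0:u0+60],(400,400),interpolation=cv2.INTER_CUBIC).copy()
cv2.circle(k,(int((u-u0)*6.67),int((v-v0)*6.67)),3,(255,0,255),1)
k2=cv2.resize(rect(t,"top",.545,-.23,.22,.02),(400,400))
cv2.imwrite("pics/g10.png",np.hstack([k,k2])[:,:,::-1])
E
```

```text
time: 23.15
eef_pos: [0.5003, -0.2903, 0.1042]
orientation: [180.0, -0.5, -38.6]
force: [-0.4, -0.6, 0.1]
width: 0.33
finger_force: 0.0
time: 24.52
eef_pos: [0.6293, 0.1124, 0.0705]
orientation: [180.0, 0.0, -56.1]
force: [0.3, 0.6, 0.3]
width: 0.601
finger_force: 0.0
[0.63003763 0.11253322 0.07121506]
```

View pics/g10.png

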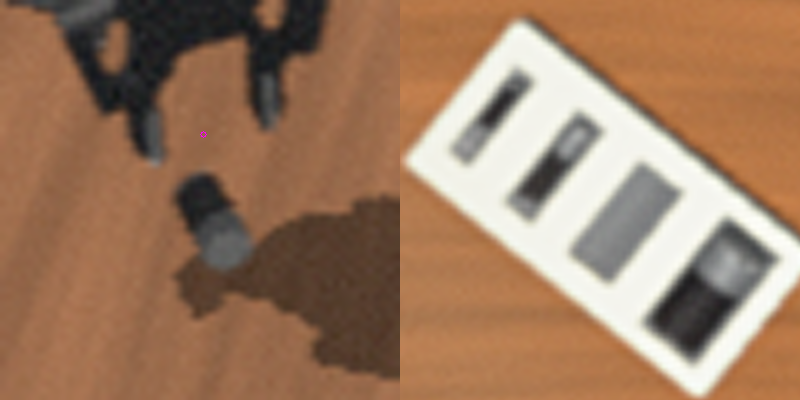

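AAA is seated. C lies between the open fingers at (215,220). Grasping C.

```bash
python3 -m jog '{"moves":[{"hand":0.6,"translation":[0,0.03,-1.2],"rot":[0,0,0]},{"hand":0.6,"translation":[0,0.03,-1.8],"rot":[0,0,0]},{"hand":0.6,"translation":[0,0.03,-2.1],"rot":[0,0,0]},{"hand":0.6,"translation":[0,0.03,-2.1],"rot":[0,0,0]},{"hand":0.1,"translation":[0,0.03,-2.1],"rot":[0,0,0]},{"hand":0.1,"translation":[0,0.03,-2.1],"rot":[0,0,0]},{"hand":0.1,"translation":[0,0.03,-2.1],"rot":[0,0,0]},{"hand":0.1,"translation":[0,0.03,-2.1],"rot":[0,0,0]},{"hand":0.1,"translation":[0,0.03,-2.1],"rot":[0,0,0]},{"hand":0.1,"translation":[0,0.03,-2.1],"rot":[0,0,0]},{"hand":0.1,"translation":[0,0.03,-2.1],"rot":[0,0,0]}]}' 35
python3 -m jog '{"moves":[{"hand":0.1,"translation":[0,0,0.2],"rot":[0,0,0]},{"hand":0.1,"translation":[0,0,0.6],"rot":[0,0,0]},{"hand":0.1,"translation":[0,0,0.6],"rot":[0,0,0]}]}'
```

```text
time: 26.0
eef_pos: [0.6305, 0.1143, 0.0083]
orientation: [-179.9, -0.1, -56.0]
force: [0.4, 0.0, 5.9]
width: 0.288
finger_force: 34.9
time: 26.38
eef_pos: [0.6301, 0.1142, 0.0263]
orientation: [-179.9, -0.1, -56.0]
force: [-0.1, -0.1, -1.3]
width: 0.286
finger_force: 34.5
```

```bash
python3 -m jog '{"moves":[{"hand":0.1,"translation":[0,0,2.6],"rot":[0,0,0]},{"hand":0.1,"translation":[-2.41,-11,2.6],"rot":[0,0,2.18]},{"hand":0.1,"translation":[-2.41,-11,2.6],"rot":[0,0,2.18]},{"hand":0.1,"translation":[-2.41,-11,2.6],"rot":[0,0,2.18]},{"hand":0.1,"translation":[-2.41,-11,2.6],"rot":[0,0,2.18]},{"hand":0.1,"translation":[-2.41,-11,2.6],"rot":[0,0,2.18]},{"hand":0.1,"translation":[-2.41,-11,2.6],"rot":[0,0,2.18]},{"hand":0.1,"translation":[-2.41,-11,2.6],"rot":[0,0,2.18]},{"hand":0.1,"translation":[-2.41,-11,2.6],"rot":[0,0,2.18]},{"hand":0.1,"translation":[-2.41,-11,2.6],"rot":[0,0,2.18]}]}'
python3 -m jog '{"moves":[{"hand":0.1,"translation":[0,0,-1],"rot":[0,0,0]},{"hand":0.1,"translation":[0,0,-1.7],"rot":[0,0,0]},{"hand":0.1,"translation":[0,0,-1.7],"rot":[0,0,0]},{"hand":0.1,"translation":[0,0,-1.7],"rot":[0,0,0]}]}'
python3 - <<'E'
from h import *
s=vision.grab_frame("side")
p=ctrl.state()["eef_pos"]; n="side"; print(p)
c=vision.calibration(n); q=c["view"]@np.r_[p,1]; u,v=c["fx"]*q[0]/-q[2]+c["cx"],c["fy"]*q[1]/q[2]+c["cy"]
u0,v0=int(u)-30,int(v)-30; k=cv2.resize(s[v0:v0+60,u0:u0+60],(540,540),interpolation=cv2.INTER_CUBIC).copy()
cv2.circle(k,(int((u-u0)*9),int((v-v0)*9)),3,(255,0,255),1)
cv2.imwrite("pics/g11.png",k[:,:,::-1])
E
```

```text
time: 27.62
eef_pos: [0.5571, -0.2141, 0.103]
orientation: [-180.0, 0.1, -38.5]
force: [0.4, 0.4, -1.0]
width: 0.288
finger_force: 34.8
time: 28.12
eef_pos: [0.5578, -0.2153, 0.0528]
orientation: [-180.0, -0.0, -38.5]
force: [-0.0, 0.5, -0.3]
width: 0.284
finger_force: 34.8
[ 0.55796353 -0.21560527  0.05311204]
```

View pics/g11.png

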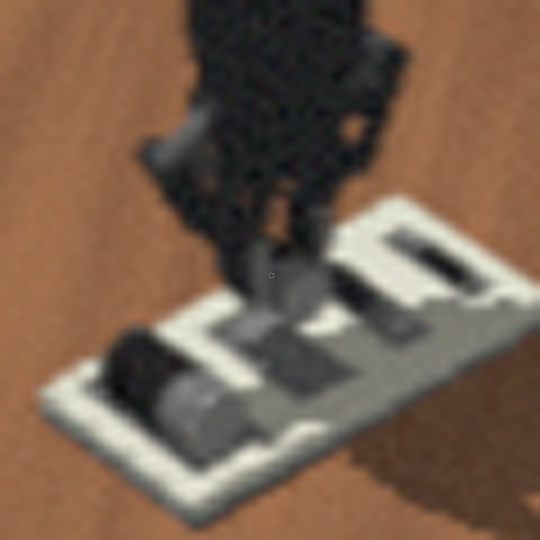

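C is held above the C trough, centred between D at (170,400) and AA at (370,310). Lowering.

```bash
python3 -m jog '{"moves":[{"hand":0.1,"translation":[0,0,-0.6],"rot":[0,0,0]},{"hand":0.1,"translation":[0,0,-0.9],"rot":[0,0,0]},{"hand":0.1,"translation":[0,0,-1.06],"rot":[0,0,0]},{"hand":0.1,"translation":[0,0,-1.14],"rot":[0,0,0]},{"hand":0.1,"translation":[0,0,-1.14],"rot":[0,0,0]},{"hand":0.1,"translation":[0,0,-1.14],"rot":[0,0,0]}]}'
```

```text
time: 28.92
eef_pos: [0.5566, -0.2156, 0.0185]
orientation: [180.0, 0.1, -38.6]
force: [-1.6, 0.4, 6.1]
width: 0.288
finger_force: 35.2
```

Contact at the expected height. Releasing, rising and moving the arm aside for a final check.

```bash
python3 -m jog '{"moves":[{"hand":0.3,"translation":[0,0,0.01],"rot":[0,0,0]},{"hand":0.4,"translation":[0,0,0.01],"rot":[0,0,0]},{"hand":0.45,"translation":[0,0,0.01],"rot":[0,0,0]},{"hand":0.45,"translation":[0,0,0.01],"rot":[0,0,0]},{"hand":0.45,"translation":[0,0,0.01],"rot":[0,0,0]},{"hand":0.45,"translation":[0,0,0.6],"rot":[0,0,0]},{"hand":0.45,"translation":[0,0,1.6],"rot":[0,0,0]},{"hand":0.45,"translation":[0,0,3],"rot":[0,0,0]},{"hand":0.45,"translation":[0,0,4],"rot":[0,0,0]},{"hand":0.45,"translation":[0,0,4],"rot":[0,0,0]}]}'
python3 -m jog '{"moves":[{"hand":0.45,"translation":[-2,9,1],"rot":[0,0,0]},{"hand":0.45,"translation":[-2,9,1],"rot":[0,0,0]},{"hand":0.45,"translation":[-2,9,1],"rot":[0,0,0]},{"hand":0.45,"translation":[-2,9,1],"rot":[0,0,0]},{"hand":0.45,"translation":[-2,9,1],"rot":[0,0,0]},{"hand":0.45,"translation":[-2,9,1],"rot":[0,0,0]},{"hand":0.45,"translation":[-2,9,1],"rot":[0,0,0]},{"hand":0.45,"translation":[-2,9,1],"rot":[0,0,0]}]}'
python3 - <<'E'
from h import *
t=vision.grab_frame("top"); s=vision.grab_frame("side"); f=1.5625
k=cv2.resize(rect(t,"top",.545,-.23,.22,.02),(400,400)); k2=cv2.resize(rect(s,"side",.545,-.23,.22,.02),(400,400))
cv2.imwrite("pics/g12.png",np.hstack([k,k2])[:,:,::-1])
for a,b,z in((340,172,.02),(192,226,.09)): print(pix2w("top",a/f,b/f,z))
# cell vs trough along the groove: dark/bright profile along each groove (top view, plane of cell axis)
g=np.radians(-38.6); ax=np.array([np.cos(g),np.sin(g)])
for n,(x,y),z,L in(("D",(.5953,-.1703),.0256,.0615),("C",(.5579,-.2172),.0232,.05),("AA",(.5267,-.2563),.0193,.0505),("AAA",(.4991,-.2905),.0182,.0445)):
    r=rect(t,"top",x,y,.12,z).max(2).astype(float); q=np.arange(-46,47,2)/1e3
    pr=[r[int(round(120+(v*ax[0])/S)),int(round(120+(v*ax[1])/S))] for v in q]; print(n,[int(v) for v in pr])
E
```

```text
time: 30.18
eef_pos: [0.5591, -0.2169, 0.142]
orientation: [-179.9, -0.4, -38.6]
force: [-0.0, 0.7, -0.9]
width: 0.45
finger_force: 0.0
time: 31.18
eef_pos: [0.4975, 0.053, 0.1677]
orientation: [180.0, 0.0, -38.7]
force: [0.1, 0.0, 0.3]
width: 0.45
finger_force: 0.0
[0.79302827 0.14081574 0.02      ]
[0.67085463 0.41971934 0.09      ]
D [250, 247, 220, 164, 96, 70, 77, 88, 103, 121, 146, 163, 166, 164, 160, 159, 159, 159, 154, 142, 113, 79, 60, 52, 53, 58, 58, 58, 60, 63, 63, 59, 59, 62, 62, 61, 63, 69, 77, 102, 136, 189, 224, 246, 248, 243, 232]
C [243, 243, 243, 244, 240, 217, 172, 123, 84, 77, 79, 94, 122, 143, 159, 161, 159, 159, 160, 160, 153, 132, 104, 80, 62, 57, 59, 61, 59, 57, 59, 59, 59, 58, 56, 62, 82, 119, 170, 215, 242, 246, 243, 241, 243, 244, 235]
AA [242, 242, 242, 242, 237, 224, 179, 132, 102, 108, 134, 153, 161, 158, 152, 149, 149, 148, 138, 119, 78, 58, 50, 50, 51, 53, 55, 54, 56, 55, 56, 59, 58, 71, 91, 120, 131, 135, 142, 183, 221, 242, 242, 240, 240, 240, 239]
AAA [243, 241, 239, 239, 240, 240, 237, 211, 170, 131, 106, 96, 99, 89, 69, 52, 40, 41, 42, 42, 43, 42, 41, 44, 45, 60, 78, 110, 126, 137, 134, 137, 142, 149, 149, 140, 135, 160, 193, 227, 238, 239, 239, 238, 238, 238, 238]
```

View pics/g12.png

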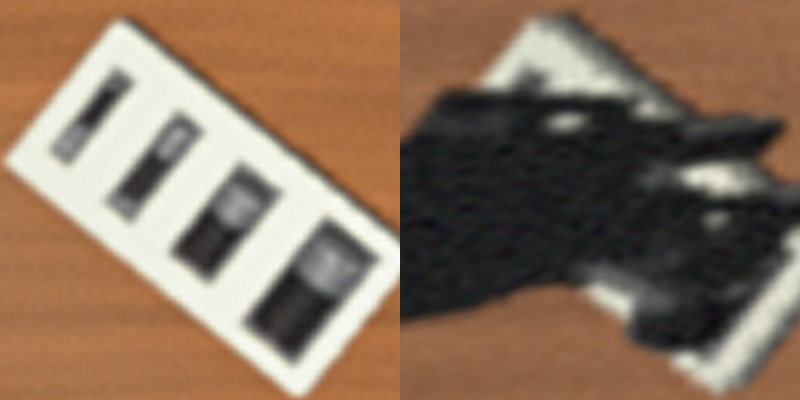

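In the top view all four cells lie in their own troughs, in size order and parallel to the grooves, within about 4 mm of centre. The right half of the picture is blocked by the arm. The fixed points I re-projected for the mouse and cup don't track movement, so I'll check those two by comparing pictures, then hand in.

```bash
python3 - <<'E'
from h import *
from bench import sign_off
t=cv2.resize(vision.grab_frame("top"),(800,600),interpolation=cv2.INTER_CUBIC).astype(int); a=cv2.imread("pics/top0.png")[:,:,::-1].astype(int)
d=[np.abs(t-a)[y0:y1,x0:x1].mean() for y0,y1,x0,x1 in((140,205,315,365),(200,275,165,230))]; print(d)
if max(d)<6: print(sign_off())
E
```

```text
[np.float64(2.384), np.float64(2.248)]
the job is handed in; nothing more can be done
None
```

All four batteries are in their own troughs in order of size, about 4 mm or less off centre along the grooves by my last picture; the mouse and pen cup look unmoved, and I handed the job in at about 31 s of the 106 s allowed, with no verdict returned.

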